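# Park the check weight behind the keeper flap

### The arm

A 6-joint arm with a two-finger parallel gripper is mounted at the origin on a cart in front of the work surface, level with it; the furniture and walls round the work are solid. World frame = base frame: x ahead of the robot, y to its left, z up, the work surface at z = 0. Lengths are in m, angles in rad, forces in N, time in s.
With the tool pointing down it reaches from about 0.35 to 0.975 m from the base axis. Payload 4.9 kg.
Tool frame: the origin (TCP) lies at the very end of the fingers, on their centre line; the grasp point (between the pads) lies 19 mm behind it; z points along the fingers, x is the direction in which the jaws open and shut, and the axes are right-handed (so a half turn about z gives the same grasp; the last joint's range is limited). The gripper opens to 85 mm and grips with 20 to 120 N. Pads are 22 mm wide; open, the fingers measure 114 mm over their backs; the gripper's body (76 mm by 85 mm) begins 54 mm behind the grasp point. The pads swing forward as they close: fully open they stand 13 mm farther back than shut.
Start: joints at [-1.376, 0.053, 1.613, -0, 1.476, -0.119], TCP at [0.193, -0.594, 0.202] pointing down, gripper open.
Joint ranges: [-3.01, 3.01], [-1.01, 2.22], [0.06, 2.58], [-1.02, 4.17], [0.09, 2.62], [-3.14, 3.14]. Speed limits (rad/s): [2.57, 2.57, 3.14, 3.14, 3.14, 3.14].

### API

Orientations are given as a rotation vector (axis times angle).
In Python, from station import readout, viewer, ctrl, nets gives the robot as it stands. The module is installed in compiled form; this text tells all that it offers.
- The arm moves only by the tool step_arm, never from a script. Its argument "moves" is a list that holds one entry, the list of rows, each a list of 4 numbers: the shift along the world's x, y, z in cm, then the turn about the world's z in rad. In form: [[[dx, dy, dz, yaw], ...]]. A call has 1 to 10 rows; each row shifts and turns the commanded pose from where the row before left it; what a row does not reach is not made up. A row lasts 1/12 s, in which the tool goes at most 41.7 mm and 7.16 degrees, less where a joint would pass 70% of its speed; a pose out of reach is approached as far as the arm can. A call is refused whole if a number of a shift passes 4.17 or a number of a turn 0.125, either way. A call with a gripper value outside its range is refused whole. "grip" is the closure, from 0 (fully open) to 1 (shut), set as the call begins (left out, the last holds). The fingers move at their own pace and stop on an object; "squeeze" is the grip in N (left out, the last holds). Time passes only in rows, so rows that do not move let the fingers close. It gives the time, the measured TCP pose, the force and the opening at its end, in the units of the state.
- readout.get_obs(): the state, without advancing time (a new reading comes with each control period).
- viewer.get_image(name): name is "scene" or "top"; returns the picture (400x640x3 uint8, blue, green, red); there is no depth.
- viewer.calibration(name): a dict with "camera_matrix" (3x3 intrinsics, pixels), "k1" (the pictures are not rectified: a ray, as slopes to the right and down, at radius r is drawn at 1 + k1 r^2 times it, then the intrinsics apply), "R" (3x3) and "t" (3): a world point X has camera coordinates R X + t. Camera axes: x right, y down, z forward; pixel columns grow to the right and rows downward; lengths in m; the calibration is good to about 2 mm. A picture is of the moment at which its call begins. calibration takes no time and is no camera call.
- ctrl.finish_job(): hands the job in, once; it reports no verdict.
Trained networks look in the newest picture that a camera, given by its name, has taken for a name from the list of things; names that differ only in an ending like _2 or _b are one class to them, and where a whole thing is asked for, a point or a joint stands for the part that bears it (a point fixed in the world has none). Each returns a list of dicts, best first, with "confidence" (0 to 1); they miss things now and then, are a little off and sometimes report something else, mostly with a low value. They report only what shows in the picture. A call takes as long as a camera call. They do not tell look-alikes from the thing itself.
- nets.masks_of(camera, thing): "region" (400x640 bool, what is visible of it) and "box" ([left, top, right, bottom] in pixels, round what is visible of it).
- nets.pinpoint(camera, thing): "at" ([column, row] in pixels: a listed point, or the origin of a listed thing).
The state is a dict: "t": time; "q": joint angles; "dq": joint speeds; "effort": joint torques, N m; "tool_pos": TCP position; "tool_rot": TCP orientation; "contact_force": force on the tool from outside, world axes, zero at the start; "wrist_torque": the same for the moment, N m; "opening": finger opening in m.
Only numpy, scipy, OpenCV 4.12 (cv2) and the standard library are available. Lean on these libraries where they do the work, as an engineer would, in place of code of your own. Each camera call takes 0.05 s, during which the arm holds its last target. There are 200 camera calls.

### The job

Park the brass check weight on the storage stand: hang it by its eye on the peg and slide it back into the guard, against the rubber buffer, until the red gravity flap has dropped shut in front of it so that it cannot come off. Leave it hanging there and do not shift the bottle, the dish or the tape roll.

Things in the scene. Friction and masses are not known exactly. Their poses are not given: they have to be found in the camera images.
- weight_eye (a point): Centre of the 30 mm round hole through the check weight's eye plate. The weight stands upright on the bench: brass cylinder 48 mm dia., 38 mm high, on it a steel plate 8 mm thick (along x, the hole's axis), 50 mm wide (y, flat sides), 64 mm high. Hole centre 69 mm above the underside; 18 mm of plate above the hole, 16 mm below. Alike front and back. z up. About 0.35 kg.
- peg_tip (a point): Centre of the free end of the fixed stand's steel peg, 150 mm above the bench. The peg is round, 12 mm dia., level, and runs from here along +x into the stand (y across, z up); it faces the robot within 35 degrees. Flap pin 14 mm from here. A hung eye's centre lies 9 mm below the peg's axis; with its centre up to 22 mm from here along x it does not yet touch the flap.
- buffer_face (a point): Centre of the face of the rubber buffer, a 26 mm disc round the peg, 52 mm behind the peg tip while free. Sprung: gives 11 mm towards +x, 1.2 N at first contact, 4.5 N fully pressed. A hung eye frees the flap when pressed 4 to 7 mm into it: the eye plate's middle is then 52 to 55 mm behind the peg tip (59 at full travel). Released, the buffer pushes the eye forward again.
- guard (a point): Middle of the white guard's front edge, on the peg's axis, 39 mm behind the peg tip. Its two 6 mm cheeks, 64 mm apart, reach from here 25 mm back to a back plate 76 mm wide, and from 28 mm below to 32 mm above the axis (back plate: to 34 mm above). The eye fits between them, fingers beside the eye do not. Base plate below: 130 x 110 mm, 12 mm thick, from 11 mm ahead of the peg tip back.
- keeper_flap (a joint): Red gravity flap, 36 x 5 x 6 mm, 20 g, pivoted in the peg: angle in rad. 0: fallen shut against its stop, sloping down and back from its pin, 55 degrees below the peg; positive: lifted to the peg, at most 0.87. An eye pushed back along the peg lifts it with its lower rim; when the eye is past its end it falls by itself and keeps the eye from coming forward.
- flap_end (a point): Lower, free end of the red flap. Shut: 35 mm behind the peg tip, 29 mm below the peg's axis.
- red_cap_bottle: Bystander: small bottle with a red cap, 56 mm in diameter, 109 mm high; origin at the centre of its underside.
- petri_dish: Bystander: closed clear dish, 61 mm in diameter, 15 mm high; origin at the centre of its underside.
- tape_roll: Bystander: yellow roll of tape lying flat, 66 mm in diameter, 19 mm high; origin at the centre of its underside.
There are look-alikes about, which are no part of the job. What is shaped like the part that bears weight_eye but turquoise is not meant.

How it is judged:
On the way:
1. the eye is round the peg and lifts the flap (value of joint keeper_flap above 0.1 rad and x of weight_eye in the frame of peg_tip above 0.015 m and y of weight_eye in the frame of peg_tip between -0.015 and 0.015 m and z of weight_eye in the frame of peg_tip between -0.02 and 0.012 m), for 0.02 s.
At the end, for the whole second after the job is handed in: The weight hangs on the peg by its eye, within 0.3 rad of upright, the eye's centre 36 to 60 mm behind the peg's tip along the peg, within 12 mm sideways and 0 to 16 mm below the peg's axis, and the flap has fallen in front of it (joint below 0.08 rad) (value of joint keeper_flap below 0.08 rad and x of weight_eye in the frame of peg_tip between 0.036 and 0.06 m and y of weight_eye in the frame of peg_tip between -0.012 and 0.012 m and z of weight_eye in the frame of peg_tip between -0.016 and 0 m and angle between weight_eye's own z axis and vertical below 0.3 rad); the robot touches nothing.
It fails at once if a bystander (bottle, dish, tape roll) is moved by more than 20 mm (distance of any of red_cap_bottle, petri_dish, tape_roll from where it was at the start of the episode above 0.02 m).
It also fails if it takes over 54 s, if anything falls off the work surface, if the arm or the gripper's body presses on something with over 40 N, if the wrist force passes 120 N, or if a joint passes its speed limit or range.

## Working session

There is one attempt and no reset: what is moved stays moved. The work goes in short steps, Python scripts to look and compute and a tool call to move; the robot and the scene stay as the last step left them, time stands still between calls to the robot, and variables do not carry over. Pictures are saved under pics/ and viewed, about 8 in all and at most 12, crops included, and the job is handed in when it is done.

Besides the shell and the picture viewer there is one more tool, called after "Emit:" by a JSON object that holds its "op" and its "data". step_arm: Moves the arm, as the interface text tells. Its arguments: {"type":"object","properties":{"moves":{"type":"array","items":{"type":"array","items":{"type":"array","items":{"type":"number"}}}},"grip":{"type":"number"},"squeeze":{"type":"number"}},"required":["moves"]}

```bash
mkdir -p pics; cat > h.py <<'E'
import numpy as np, cv2
from scipy.optimize import least_squares
from station import readout, viewer, ctrl, nets
def proj(c,X):
    k=viewer.calibration(c); p=np.array(k["R"])@np.array(X,float)+np.array(k["t"]).ravel()
    s=p[:2]/p[2]; s=s*(1+k["k1"]*(s@s)); K=np.array(k["camera_matrix"]); return K[:2,:2]@s+K[:2,2]
def tri(obs,z=None,x0=(0.6,0,0.1)):
    # obs: list of (cam,(u,v))
    f=lambda X: np.concatenate([proj(c,X)-p for c,p in obs]+([[(X[2]-z)*3000]] if z is not None else []))
    r=least_squares(f,x0); return r.x, np.abs(r.fun).max()
E
python3 - <<'E'
from h import *
for c in ("scene","top"):
    im=viewer.get_image(c); cv2.imwrite(f"pics/{c}0.png",im)
    for n in ["weight_eye","peg_tip","buffer_face","guard","flap_end","red_cap_bottle","petri_dish","tape_roll"]:
        print(c,n,[(np.round(d["at"],1).tolist(),round(d["confidence"],2)) for d in nets.pinpoint(c,n)])
    k=viewer.calibration(c); print(-np.array(k["R"]).T@np.array(k["t"]).ravel(), k["camera_matrix"][0][0])
print(readout.get_obs())
E
```

```text
scene weight_eye [([369.0, 199.6], 0.77), ([363.8, 177.6], 0.71), ([285.7, 325.7], 0.19)]
scene peg_tip [([315.6, 210.1], 0.84)]
scene buffer_face [([296.1, 204.1], 0.52)]
scene guard [([304.8, 206.3], 0.95)]
scene flap_end []
scene red_cap_bottle [([335.9, 180.4], 0.68)]
scene petri_dish [([355.2, 279.3], 0.71), ([285.2, 327.7], 0.5)]
scene tape_roll [([286.0, 327.1], 0.85), ([369.2, 200.3], 0.75)]
[0.05852772 0.59326662 0.83061947] 380.6396838332909
top weight_eye [([379.8, 222.5], 0.9), ([415.0, 186.9], 0.77)]
top peg_tip [([301.6, 205.3], 0.86)]
top buffer_face [([292.3, 183.0], 0.64)]
top guard [([293.5, 189.6], 0.69)]
top flap_end [([290.8, 187.7], 0.27)]
top red_cap_bottle [([400.3, 146.7], 0.69)]
top petri_dish [([300.7, 275.0], 0.88), ([399.1, 149.4], 0.44)]
top tape_roll [([299.1, 274.5], 0.41)]
[0.40536554 0.05559727 1.06396508] 438.73385683233795
{'t': 0.9, 'q': array([-1.37601835e+00,  5.26847479e-02,  1.61291175e+00, -4.51997943e-05,
        1.47597182e+00, -1.18963980e-01]), 'dq': array([-0.00025204, -0.00025987,  0.00022509, -0.00148421, -0.00025124,
        0.00081974]), 'effort': array([ 8.81261294e-04, -3.93675721e+01, -3.70466959e+01, -2.04216931e-06,
        3.40531051e-04, -1.04683588e-05]), 'tool_pos': array([ 0.19289278, -0.59447145,  0.20230601]), 'tool_rot': array([ 2.54118037e+00, -1.84707754e+00, -2.00130887e-05]), 'contact_force': array([ 0.9542674 ,  0.49044807, -0.68815805]), 'wrist_torque': array([-0.01648878, -0.04551303,  0.01276261]), 'opening': 0.08513302764865949}
```

View pics/scene0.png

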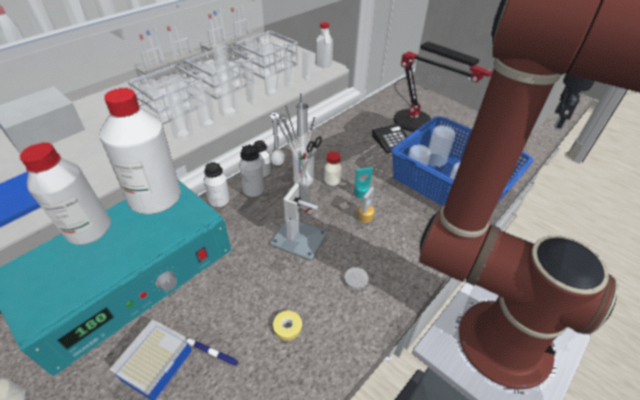

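View pics/top0.png

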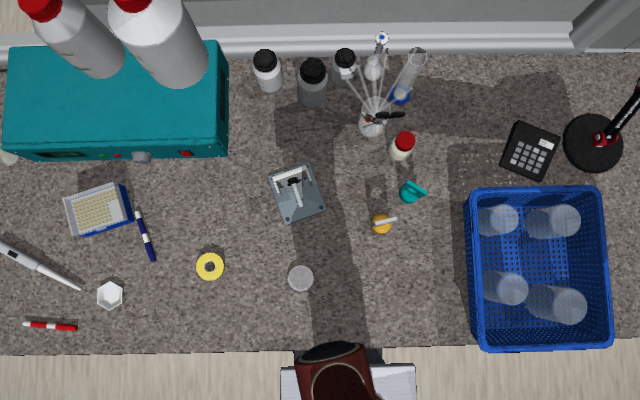

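The candidates for the weight are the brass one at scene (369,200) / top (380,222) and the turquoise one at scene (364,178) / top (415,187). The brass body fits the description, so I'll confirm it in a crop and triangulate.

```bash
python3 - <<'E'
from h import *
S,T="scene","top"
for n,a,b,z in [("eye",(369,199.6),(379.8,222.5),0.069),("tip",(315.6,210.1),(301.6,205.3),.15),("guard",(304.8,206.3),(293.5,189.6),.15),("buf",(296.1,204.1),(292.3,183),.15)]:
    for zz in (None,z): 
        X,r=tri([(S,a),(T,b)],zz); print(n,X.round(4),round(r,1))
    print('  top only',tri([(T,b)],z)[0].round(4),'scene only',tri([(S,a)],z)[0].round(4))
for n,o in [("bottle",[(S,(335.9,180.4))]),("dish",[(S,(355.2,279.3)),(T,(300.7,275))]),("tape",[(S,(286,327.1))])]:
    print(n,tri(o,0.)[0].round(3))
print("turq",tri([(S,(363.8,177.6)),(T,(415,186.9))])[0].round(3))
s=cv2.imread("pics/scene0.png"); t=cv2.imread("pics/top0.png")
a=cv2.resize(s[150:250,260:400],(790//2*1,282),interpolation=cv2.INTER_CUBIC)
a=cv2.resize(s[160:250,265:385],(800,600),interpolation=cv2.INTER_CUBIC)[:, :]
b=cv2.resize(t[155:235,262:442],(800,356),interpolation=cv2.INTER_CUBIC)
a=cv2.resize(s[165:255,265:385],(320,240),interpolation=cv2.INTER_CUBIC)
cv=np.zeros((600,800,3),np.uint8); cv[:356]=b; cv[358:598,:320]=a
c=cv2.resize(s[155:230,345:385],(128,240),interpolation=cv2.INTER_CUBIC); cv[358:598,330:458]=c
cv2.imwrite("pics/crop0.png",cv)
E
```

```text
eye [ 0.4793 -0.0774  0.0841] 1.6
eye [ 0.4821 -0.0821  0.0691] 2.2
  top only [ 0.4829 -0.0779  0.069 ] scene only [ 0.4838 -0.0935  0.069 ]
tip [0.518  0.0962 0.1402] 0.0
tip [0.5155 0.0978 0.1499] 1.9
  top only [0.5168 0.0958 0.15  ] scene only [0.5114 0.1033 0.15  ]
guard [0.5487 0.1107 0.1441] 1.8
guard [0.5471 0.1115 0.15  ] 1.6
  top only [0.5505 0.1122 0.15  ] scene only [0.5403 0.1125 0.15  ]
buf [0.5669 0.1156 0.1412] 0.5
buf [0.5643 0.1169 0.1499] 1.6
  top only [0.5647 0.1145 0.15  ] scene only [0.5617 0.1223 0.15  ]
bottle [ 0.658 -0.152  0.   ]
dish [ 0.366  0.107 -0.   ]
tape [ 0.396  0.323 -0.   ]
turq [ 0.563 -0.165  0.062]
```

View pics/crop0.png

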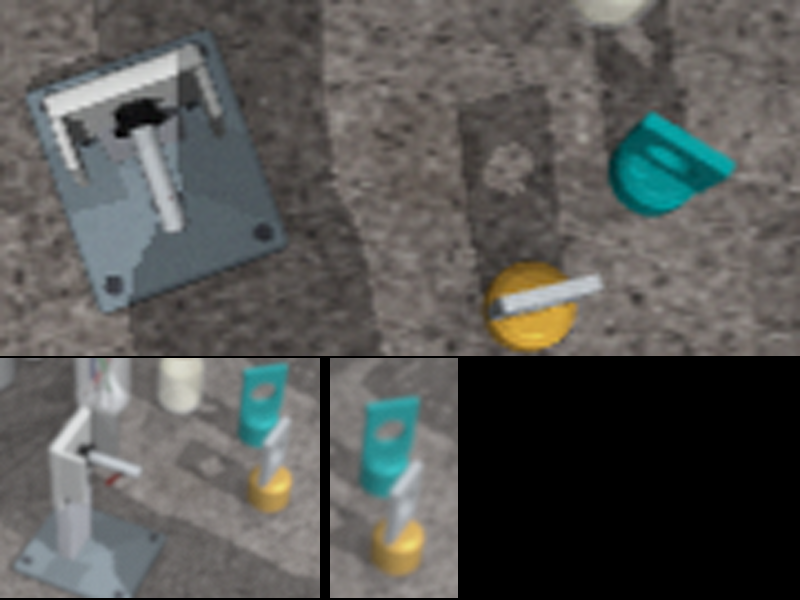

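The crop confirms the brass body with the steel plate, standing left of and below the turquoise look-alike. Next I fit poses: the weight from its masks in both views, the stand from its base and guard corners plus the peg pinpoint.

```bash
cat > fit.py <<'E'
from h import *
from scipy.optimize import minimize
def place(p,P):
    x,y,a=p; c,s=np.cos(a),np.sin(a); P=np.atleast_2d(P)
    return np.c_[x+c*P[:,0]-s*P[:,1],y+s*P[:,0]+c*P[:,1],P[:,2]]
def hull(c,Q,sc=4):
    q=np.array([proj(c,X) for X in Q]); return cv2.convexHull(np.round((q+.5)*sc).astype(np.int32))
def sil(c,p,sc=4):
    m=np.zeros((400*sc,640*sc),np.uint8); an=np.linspace(0,2*np.pi,24)
    cyl=[(.024*np.cos(t),.024*np.sin(t),z) for t in an for z in (0,.038)]
    box=[(a,b,z) for a in(-.004,.004) for b in(-.025,.025) for z in(.038,.102)]
    for P in (cyl,box): cv2.fillConvexPoly(m,hull(c,place(p,np.array(P)),sc),1)
    return m
E
python3 - <<'E'
from fit import *
S,T="scene","top"; M={}
for c in (S,T):
    viewer.get_image(c)
    for d in nets.masks_of(c,"weight_eye"):
        print(c,d["box"],round(d["confidence"],2),d["region"].sum())
        b=d["box"]; tgt=(368,208) if c==S else (384,222)
        if c not in M and b[0]-4<tgt[0]<b[2]+4 and b[1]-2<tgt[1]<b[3]+2: M[c]=d["region"]
def cost(p):
    t=0
    for c in M:
        m=cv2.resize(sil(c,p).astype(np.float32),(640,400),interpolation=cv2.INTER_AREA); r=M[c].astype(np.float32)
        t+=np.abs(m-r).sum()/r.sum()
    return t
r=min((minimize(cost,(.482,-.079,a),method="Nelder-Mead",options=dict(initial_simplex=[(.482,-.079,a),(.488,-.079,a),(.482,-.073,a),(.482,-.079,a+.15)])) for a in(.1,.25)),key=lambda r:r.fun)
pw=r.x; print("weight",pw.round(4),r.fun)
# stand: params tip x,y,yaw
tc=lambda u,v:(262+u/4.444,155+v/4.45)
sc=lambda u,v:(265+u/2.667,165+(v-358)/2.667)
z=.012
C=[(T,tc(105,312),(-.011,.055,z)),(T,tc(285,243),(-.011,-.055,z)),(T,tc(210,33),(.119,-.055,z)),(T,tc(28,97),(.119,.055,z)),
   (T,(301.6,205.3),(0,0,.15)),(T,tc(45,100),(.064,.038,.184)),(T,tc(195,45),(.064,-.038,.184)),
   (S,(315.6,210.1),(0,0,.15)),(S,sc(14,578),(.119,.055,z)),(S,sc(165,535),(-.011,-.055,z))]
f=lambda p:np.concatenate([proj(c,place(p,P)[0])-u for c,u,P in C])
q=least_squares(f,(.517,.096,.4),loss="soft_l1"); ps=q.x; print("stand",ps.round(4),"\n",f(ps).reshape(-1,2).round(1))
np.save("pose.npy",[pw,ps])
out=[]
for c,(x0,x1,y0,y1) in ((T,(262,422,150,240)),(S,(255,395,160,260))):
    k=5; im=cv2.resize(cv2.imread(f"pics/{c}0.png"),None,fx=k,fy=k,interpolation=cv2.INTER_CUBIC)
    cs,_=cv2.findContours(sil(c,pw,k),cv2.RETR_EXTERNAL,cv2.CHAIN_APPROX_NONE); cv2.drawContours(im,cs,-1,(0,0,255),1)
    L=lambda P:cv2.polylines(im,[np.round((np.array([proj(c,X) for X in place(ps,np.array(P))])+.5)*k).astype(int)],False,(0,255,0),1)
    L([C[i][2] for i in(0,1,2,3,0)]); L([(0,0,.15),(.052,0,.15)]); L([(.064,.038,.184),(.064,-.038,.184)]); L([(.064,.038,.182),(.039,.038,.182),(.039,.038,.122)]);L([(.064,-.038,.182),(.039,-.038,.182),(.039,-.038,.122)])
    out.append(cv2.resize(im[y0*k:y1*k,x0*k:x1*k],(500,300)))
cv2.imwrite("pics/fit.png",np.vstack(out))
E
```

```text
scene [354.7, 165.2, 371.7, 197.9] 0.92 441
scene [358.8, 188.8, 374.0, 224.8] 0.65 373
top [400.3, 179.3, 426.3, 204.1] 0.64 433Traceback (most recent call last):
  File "<stdin>", line 15, in <module>
  File "<stdin>", line 15, in <genexpr>
    res = _minimize_neldermead(fun, x0, args, callback, bounds=bounds,
                               **options)
    fsim[j] = func(sim[j])
              ~~~~^^^^^^^^
    fx = function(np.copy(x), *(wrapper_args + args))
  File "<stdin>", line 12, in cost
  File "fit.py", line 12, in sil
    for P in (cyl,box): cv2.fillConvexPoly(m,hull(c,place(p,np.array(P)),sc),1)
                                             ~~~~^^^^^^^^^^^^^^^^^^^^^^^^^^^
  File "fit.py", line 7, in hull
    q=np.array([proj(c,X) for X in Q]); return cv2.convexHull(np.round((q+.5)*sc).astype(np.int32))
                ~~~~^^^^^
  File "h.py", line 5, in proj
    k=viewer.calibration(c); p=np.array(k["R"])@np.array(X,float)+np.array(k["t"]).ravel()
ValueError: time passes only in moves, steps and waits
```

Emit:
{"op": "step_arm", "data": {"moves": [[[0, 0, 4, 0], [0, 0, 4, 0], [0, 3, 2, 0], [2, 4, 0, 0], [2, 4, 0, 0], [2, 4, 0, 0], [2, 4, 0, 0], [2, 4, 0, 0], [2, 4, 0, 0], [2, 4, 0, 0]]], "grip": 0}}

```text
t: 1.93
tool_pos: [0.3237, -0.3018, 0.3025]
tool_rot: [2.54, -1.848, 0.001]
contact_force: [1.6, -0.0, 1.2]
opening: 0.0857
```

The repeated calibration calls caused that error, so I'll cache them and retry.

```bash
python3 - <<'E'
import re
s=open('h.py').read()
s=s.replace('def proj(c,X):\n    k=viewer.calibration(c);','import functools\ncal=functools.lru_cache(viewer.calibration)\ndef proj(c,X):\n    k=cal(c);')
open('h.py','w').write(s)
E
cat > fitall.py <<'E'
from fit import *
S,T="scene","top"; M={}
for c in (S,T):
  for k in range(3):
    if c in M: break
    viewer.get_image(c)
    for d in nets.masks_of(c,"weight_eye"):
        b=d["box"]; tgt=(368,208) if c==S else (384,222)
        if c not in M and b[0]-4<tgt[0]<b[2]+4 and b[1]-2<tgt[1]<b[3]+2: M[c]=d["region"]; print(c,b)
if T not in M:
    t=cv2.imread("pics/top0.png"); g=np.full((400,640),cv2.GC_BGD,np.uint8); g[205:240,365:404]=cv2.GC_PR_BGD
    hsv=cv2.cvtColor(t,cv2.COLOR_BGR2HSV); w=np.zeros_like(g); w[205:240,365:404]=1
    fg=((hsv[...,1]>120)&(hsv[...,2]>120))|(hsv[...,2]>165); M[T]=fg&(w>0); print("top by colour",M[T].sum())
def cost(p):
    t=0
    for c in M:
        m=cv2.resize(sil(c,p).astype(np.float32),(640,400),interpolation=cv2.INTER_AREA); r=M[c].astype(np.float32)
        t+=np.abs(m-r).sum()/r.sum()
    return t
r=min((minimize(cost,(.482,-.079,a),method="Nelder-Mead",options=dict(maxiter=80,initial_simplex=[(.482,-.079,a),(.488,-.079,a),(.482,-.073,a),(.482,-.079,a+.15)])) for a in(.1,.25)),key=lambda r:r.fun)
pw=r.x; print("weight",pw.round(4),r.fun)
tc=lambda u,v:(262+u/4.444,155+v/4.45)
sc=lambda u,v:(265+u/2.667,165+(v-358)/2.667)
z=.012
C=[(T,tc(105,312),(-.011,.055,z)),(T,tc(285,243),(-.011,-.055,z)),(T,tc(210,33),(.119,-.055,z)),(T,tc(28,97),(.119,.055,z)),
   (T,(301.6,205.3),(0,0,.15)),(T,tc(45,100),(.064,.038,.184)),(T,tc(195,45),(.064,-.038,.184)),
   (S,(315.6,210.1),(0,0,.15)),(S,sc(14,578),(.119,.055,z)),(S,sc(165,535),(-.011,-.055,z))]
f=lambda p:np.concatenate([proj(c,place(p,P)[0])-u for c,u,P in C])
q=least_squares(f,(.517,.096,.4),loss="soft_l1"); ps=q.x; print("stand",ps.round(4),"\n",f(ps).reshape(-1,2).round(1))
np.save("pose.npy",[pw,ps])
out=[]
for c,(x0,x1,y0,y1) in ((T,(262,422,150,240)),(S,(255,395,175,254))):
    k=5; im=cv2.resize(cv2.imread(f"pics/{c}0.png"),None,fx=k,fy=k,interpolation=cv2.INTER_CUBIC)
    cs,_=cv2.findContours(sil(c,pw,k),cv2.RETR_EXTERNAL,cv2.CHAIN_APPROX_NONE); cv2.drawContours(im,cs,-1,(0,0,255),1)
    L=lambda P:cv2.polylines(im,[np.round((np.array([proj(c,X) for X in place(ps,np.array(P))])+.5)*k).astype(int)],False,(0,255,0),1)
    L([C[i][2] for i in(0,1,2,3,0)]); L([(0,0,.15),(.052,0,.15)]); L([(.064,.038,.184),(.064,-.038,.184)]); L([(.064,.038,.182),(.039,.038,.182),(.039,.038,.122)]);L([(.064,-.038,.182),(.039,-.038,.182),(.039,-.038,.122)])
    out.append(cv2.resize(im[y0*k:y1*k,x0*k:x1*k],(533,300)))
cv2.imwrite("pics/fit.png",np.vstack(out))
E
python3 fitall.py
```

```text
scene [359.5, 188.4, 377.2, 223.4]
top [368.3, 214.9, 399.2, 234.2]
weight [ 0.4848 -0.0871  0.1641] 0.18731684982776642
stand [0.515  0.0964 0.3334] 
 [[-1.6  0.1]
 [ 0.8 -0.4]
 [-0.9 -2.6]
 [-2.4 -1.6]
 [-0.3  0.9]
 [ 0.   3.9]
 [ 1.3  3.5]
 [ 0.8 -2.1]
 [-1.8 -4.6]
 [ 0.3 -0.6]]
```

View pics/fit.png

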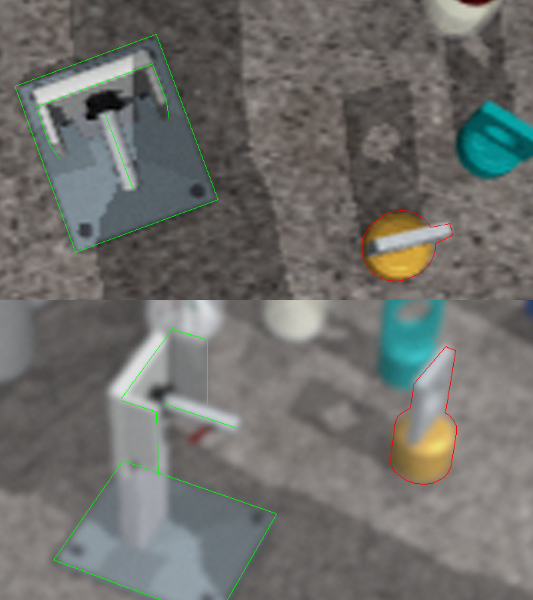

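```bash
cat > st.py <<'E'
from fit import *
S,T="scene","top"
tc=lambda u,v:(262+u*160/533,150+v*90/300)
scn=lambda u,v:(255+u*140/533,175+(v-300)*79/300)
z=.012
def C(L,B): return [(T,tc(77,250),(-.011,.055,z)),(T,tc(217,200),(-.011,-.055,z)),(T,tc(156,40),(L,-.055,z)),(T,tc(18,90),(L,.055,z)),
 (T,(301.6,205.3),(0,0,.15)),(T,tc(35,92),(B,.038,.184)),(T,tc(135,55),(B,-.038,.184)),
 (S,(315.6,210.1),(0,0,.15)),(S,scn(54,558),(L,.055,z)),(S,scn(275,515),(-.011,-.055,z)),(S,scn(173,328),(B,-.038,.184)),(S,scn(110,390),(B,.038,.184))]
def f(p):
    # p: x,y,yaw,L,B, scene px offset
    return np.concatenate([proj(c,place(p[:3],P)[0])+(p[5:7] if c==S else 0)-u for c,u,P in C(p[3],p[4])]+[(p[5:7])*.7])
q=least_squares(f,(.517,.096,.33,.119,.067,0,0),loss="soft_l1"); print(q.x.round(4)); print(f(q.x).reshape(-1,2).round(1).tolist())
E
python3 st.py
python3 - <<'E'
from fit import *
pw=np.load("pose.npy")[0]
for c in("scene","top"): print(c, proj(c,place(pw,(0,0,.069))[0]), proj(c,place(pw,(0,0,.102))[0]))
E
```

```text
[ 0.5149  0.0964  0.3167  0.1142  0.0695 -0.3035  0.647 ]
[[-1.2, -0.1], [-0.1, -0.4], [1.0, -0.3], [-0.2, -0.5], [-0.3, 0.9], [-0.8, 0.9], [4.4, -0.3], [0.6, -1.5], [0.6, 0.6], [-0.1, -0.1], [-2.2, -0.9], [0.1, 1.2], [-0.2, 0.5]]
scene [367.35868437 200.52825023] [368.62942622 192.13862321]
top [383.8224585  221.58014443] [385.9138461  220.33467788]
```

Emit:
{"op": "step_arm", "data": {"moves": [[[2.5, 3.3, -2, -0.07], [2.5, 3.3, -2, -0.073], [2.5, 3.3, -2, 0], [2.5, 3.3, -2, 0], [2.6, 3.3, -2, 0], [2.6, 3.2, -2, 0], [0, 0, 0, 0], [0, 0, 0, 0], [0, 0, 0, 0], [0, 0, 0, 0]]]}}

```text
t: 2.97
tool_pos: [0.461, -0.1272, 0.1947]
tool_rot: [2.4, -2.027, 0.003]
contact_force: [1.1, 0.6, -0.1]
opening: 0.0854
```

```bash
python3 - <<'E'
from fit import *
o=readout.get_obs(); print(o["tool_pos"],o["tool_rot"],o["contact_force"])
out=[]
pw=np.load("pose.npy")[0]
for c,(x0,x1,y0,y1) in (("top",(340,460,170,260)),("scene",(310,430,150,240))):
    im=viewer.get_image(c); out.append(cv2.resize(im[y0:y1,x0:x1],(400,300),interpolation=cv2.INTER_CUBIC))
    k=400/120
    for X in (o["tool_pos"],):
        u=(proj(c,X)+.5-(x0,y0))*k; cv2.circle(out[-1],tuple(int(a) for a in u),4,(0,255,0),1)
cv2.imwrite("pics/pre.png",np.hstack(out))
E
```

```text
[ 0.4609644  -0.12718694  0.19470081] [ 2.40006963 -2.02705088  0.00251264] [ 1.06072858  0.60288291 -0.12356022]
```

View pics/pre.png

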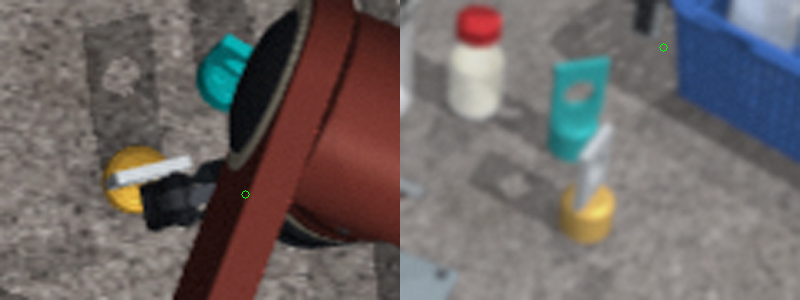

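Emit:
{"op": "step_arm", "data": {"moves": [[[1.2, 2.0, -1, 0], [1.2, 2.1, -1, 0], [0, 0, -1.5, 0], [0, 0, -1.5, 0], [0, 0, 0, 0], [0, 0, 0, 0]]]}}

```text
t: 3.57
tool_pos: [0.4844, -0.085, 0.1436]
tool_rot: [2.401, -2.025, -0.001]
contact_force: [0.1, 0.4, 0.2]
opening: 0.0856
```

```bash
python3 - <<'E'
from fit import *
o=readout.get_obs(); print(o["tool_pos"],o["tool_rot"],o["contact_force"])
x0,y0=310,140;k=6
im=viewer.get_image("scene")[y0:y0+90,x0:x0+110]; im=cv2.resize(im,None,fx=k,fy=k,interpolation=cv2.INTER_CUBIC)
u=(proj("scene",o["tool_pos"])+.5-(x0,y0))*k; cv2.circle(im,tuple(int(a) for a in u),4,(0,255,0),1)
cv2.imwrite("pics/pre2.png",im)
E
```

```text
[ 0.4843672  -0.08501515  0.14360083] [ 2.40102586e+00 -2.02540155e+00 -1.20238808e-03] [0.14217365 0.44596439 0.24566143]
```

View pics/pre2.png

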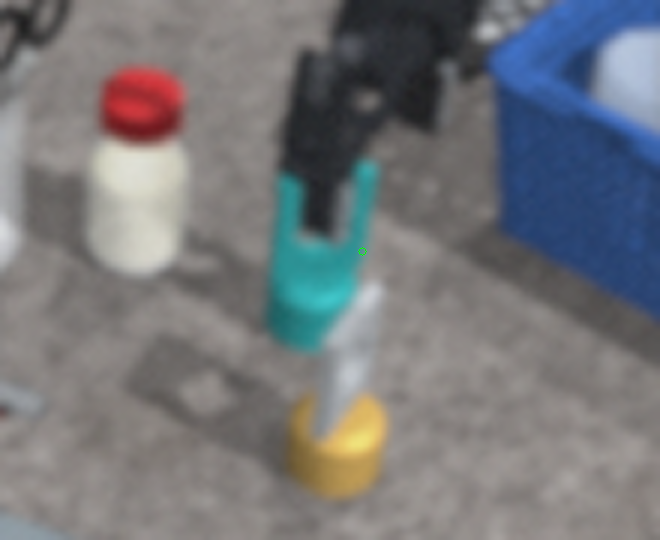

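Emit:
{"op": "step_arm", "data": {"moves": [[[0, -0.1, -1.5, 0], [0, 0, -1.5, 0], [0, 0, -1.5, 0], [0, 0, -1.5, 0], [0, 0, -1.5, 0], [0, 0, -1.5, 0], [0, 0, 0, 0], [0, 0, 0, 0]]]}}

```text
t: 4.28
tool_pos: [0.4851, -0.0859, 0.0544]
tool_rot: [-2.402, 2.025, -0.0]
contact_force: [-0.7, -0.1, 0.4]
opening: 0.0852
```

Emit:
{"op": "step_arm", "data": {"moves": [[[0, 0, 0, 0], [0, 0, 0, 0], [0, 0, 0, 0], [0, 0, 0, 0], [0, 0, 0, 0], [0, 0, 0, 0], [0, 0, 0, 0], [0, 0, 0, 0], [0, 0, 0, 0], [0, 0, 0, 0]]], "grip": 1, "squeeze": 40}}

```text
t: 5.12
tool_pos: [0.4863, -0.0859, 0.0556]
tool_rot: [-2.402, 2.023, -0.005]
contact_force: [-0.5, -0.4, 7.1]
opening: 0.0485
```

Emit:
{"op": "step_arm", "data": {"moves": [[[0, 0, 1, 0], [0, 0, 2, 0], [0, 0, 2, 0], [0, 0, 2, 0], [-0.2, 1, 1, 0.05], [-0.4, 3, 0, 0.05], [-0.4, 3, 0, 0.05], [-0.3, 3, 0, 0], [0, 2, 0, 0], [0, 0, 0, 0]]]}}

```text
t: 5.95
tool_pos: [0.4705, 0.0381, 0.1329]
tool_rot: [-2.551, 1.833, 0.004]
contact_force: [-0.1, 0.9, -3.7]
opening: 0.0488
```

Emit:
{"op": "step_arm", "data": {"moves": [[[0, 2, 0, 0], [0, 1.5, 0, 0], [0, 0, 0, 0], [0, 0, 0, 0], [0, 0, 0, 0], [0, 0, 0, 0]]]}}

```text
t: 6.45
tool_pos: [0.4717, 0.0689, 0.1335]
tool_rot: [2.546, -1.839, -0.0]
contact_force: [-0.4, -0.2, -3.7]
opening: 0.0484
```

```bash
python3 - <<'E'
from fit import *
o=readout.get_obs(); print(o["tool_pos"],o["tool_rot"],o["contact_force"],o["opening"])
out=[]
for c,(x0,y0) in (("top",(255,155)),("scene",(265,150))):
    im0=viewer.get_image(c); 
    print(c,[(n,[(np.round(d["at"],1).tolist(),round(d["confidence"],2)) for d in nets.pinpoint(c,n)]) for n in("weight_eye","peg_tip")])
    k=6; out.append(cv2.resize(im0[y0:y0+95,x0:x0+66],None,fx=k,fy=k,interpolation=cv2.INTER_CUBIC))
cv2.imwrite("pics/pre3.png",np.hstack(out))
E
```

```text
[0.47173656 0.06888405 0.13351077] [ 2.54639023e+00 -1.83892358e+00 -3.24635172e-04] [-0.43394461 -0.16615757 -3.65463401] 0.04837076853982175
top [('weight_eye', [([413.7, 185.4], 0.97)]), ('peg_tip', [([211.1, 265.6], 0.28)])]
scene [('weight_eye', [([365.9, 177.4], 0.95), ([336.2, 212.5], 0.84)]), ('peg_tip', [([317.5, 209.4], 0.7)])]
```

View pics/pre3.png

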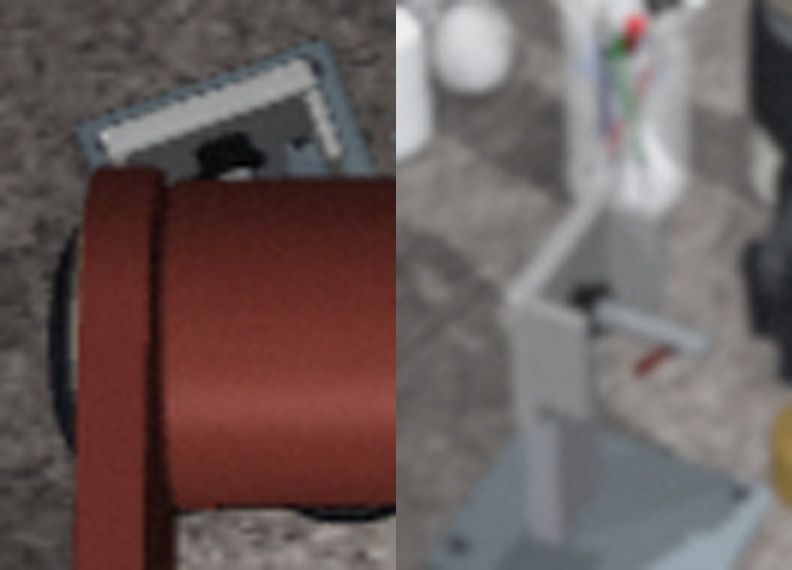

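```bash
python3 - <<'E'
from fit import *
o=readout.get_obs(); e=o["tool_pos"]+[0,0,.0134]
pe=proj("scene",e); off=np.array([336.2,212.5])-pe; print("eye pred",pe,"off",off)
for u in ((315.6,210.1),(317.5,209.4),(315.7,208)):
    print(u, tri([("scene",np.array(u))],.15)[0].round(4), tri([("scene",np.array(u)-off)],.15)[0].round(4))
for X in ((.515,.0964,.15),(.517,.096,.15),(.5149+.052*.949,.0964+.052*.315,.15)): print(X,proj("scene",X)+off,proj("top",X))
E
```

```text
eye pred [336.33593278 211.81809521] off [-0.13593278  0.68190479]
(315.6, 210.1) [0.5114 0.1033 0.15  ] [0.5128 0.1013 0.15  ]
(317.5, 209.4) [0.5097 0.0982 0.15  ] [0.5111 0.0962 0.15  ]
(315.7, 208) [0.5163 0.0977 0.15  ] [0.5178 0.0957 0.15  ]
(0.515, 0.0964, 0.15) [316.3142647  208.67681859] [301.31798674 206.15801682]
(0.517, 0.096, 0.15) [315.84665438 208.20326205] [301.49143771 205.20690199]
(0.564248, 0.11277999999999999, 0.15) [297.91623808 202.4064044 ] [293.1389631  183.18342818]
```

Emit:
{"op": "step_arm", "data": {"moves": [[[-0.38, 1.14, 0, 0], [0.95, 0.31, 0, 0], [0.95, 0.31, 0, 0], [0.95, 0.31, 0, 0], [0.95, 0.31, 0, 0], [0, 0, 0, 0], [0, 0, 0, 0], [0, 0, 0, 0]]]}}

```text
t: 7.42
tool_pos: [0.5055, 0.0937, 0.1335]
tool_rot: [2.547, -1.837, -0.001]
contact_force: [0.1, -0.1, -3.8]
opening: 0.0488
```

```bash
python3 - <<'E'
from fit import *
o=readout.get_obs(); print(o["tool_pos"],o["tool_rot"],o["contact_force"],o["opening"])
e=o["tool_pos"]+[0,0,.0134]; d=e[:2]-(.516,.0963); c,s=np.cos(.32),np.sin(.32); print("rel",c*d[0]+s*d[1],-s*d[0]+c*d[1],e[2]-.15)
im0=viewer.get_image("scene"); print(proj("scene",e),[(np.round(d["at"],1).tolist(),round(d["confidence"],2)) for d in nets.pinpoint("scene","weight_eye")])
x0,y0,k=275,160,8; cv2.imwrite("pics/ins.png",cv2.resize(im0[y0:y0+75,x0:x0+90],None,fx=k,fy=k,interpolation=cv2.INTER_CUBIC))
E
```

```text
[0.50546056 0.0936804  0.13348753] [ 2.54749090e+00 -1.83749706e+00 -1.15597937e-03] [ 0.10811633 -0.14766154 -3.8129959 ] 0.048776008401376754
rel -0.010828445205345066 0.0008287425200953196 -0.003112466574238304
[319.93144131 210.19217676] [([320.9, 212.6], 0.95), ([368.0, 177.4], 0.58), ([304.3, 205.0], 0.52)]
```

View pics/ins.png

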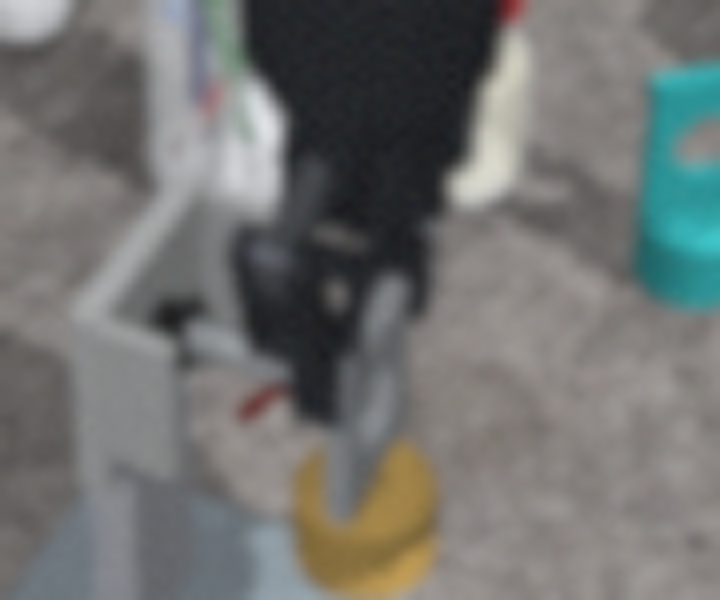

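```bash
python3 - <<'E'
from fit import *
o=readout.get_obs(); e=o["tool_pos"]+[0,0,.0134]
im=viewer.get_image("scene"); hsv=cv2.cvtColor(im,cv2.COLOR_BGR2HSV)
m=((hsv[...,0]>12)&(hsv[...,0]<32)&(hsv[...,1]>110)); w=np.zeros_like(m); w[205:245,300:345]=1; m&=w
m0=cv2.imread("pics/scene0.png"); h0=cv2.cvtColor(m0,cv2.COLOR_BGR2HSV); m0=((h0[...,0]>12)&(h0[...,0]<32)&(h0[...,1]>110)); w[:]=0; w[195:235,350:385]=1; m0&=w
def box(m): r,c=np.nonzero(m); return np.array([c.min(),c.max()+1,r.max()+1])
def pb(p,zb):
    an=np.linspace(0,2*np.pi,60); q=np.array([proj("scene",place(p,(.024*np.cos(t),.024*np.sin(t),zb+z))[0]) for t in an for z in(0,.038)])+.5
    return np.array([q[:,0].min(),q[:,0].max(),q[:,1].max()])
pw=np.load("pose.npy")[0]
print("start: seen",box(m0),"pred",pb(pw,0).round(1),m0.sum())
zb=e[2]-.069
p=(e[0],e[1],.32); print("now: seen",box(m),"pred",pb(p,zb).round(1),m.sum())
for d in(-.004,-.008): print(d,pb((e[0]+d*.949,e[1]+d*.315,.32),zb).round(1), "z",pb(p,zb+d).round(1))
E
```

```text
start: seen [358 374 222] pred [357.4 374.9 223.3] 162
now: seen [313 329 234] pred [310.9 329.5 235.8] 189
-0.004 [312.2 331.  236.3] z [310.9 329.5 236.8]
-0.008 [313.6 332.4 236.8] z [310.9 329.4 237.8]
```

Emit:
{"op": "step_arm", "data": {"moves": [[[0.7, 0.18, 0, 0], [0.7, 0.23, 0, 0], [0.7, 0.23, 0, 0], [0.65, 0.2, 0, 0], [0, 0, 0, 0], [0, 0, 0, 0], [0, 0, 0, 0]]]}}

```text
t: 8.15
tool_pos: [0.5335, 0.1019, 0.1335]
tool_rot: [2.547, -1.838, -0.001]
contact_force: [-0.0, 0.6, -2.5]
opening: 0.0488
```

Emit:
{"op": "step_arm", "data": {"moves": [[[0, 0, -0.3, 0], [0, 0, -0.2, 0], [0, 0, 0, 0], [0, 0, 0, 0], [0, 0, 0, 0]]]}}

```text
t: 8.57
tool_pos: [0.5335, 0.1019, 0.1287]
tool_rot: [-2.548, 1.838, 0.0]
contact_force: [0.7, 0.3, -3.7]
opening: 0.0488
```

Emit:
{"op": "step_arm", "data": {"moves": [[[0, 0, -0.1, 0], [0, 0, 0, 0], [0, 0, 0, 0], [0, 0, 0, 0]]]}}

```text
t: 8.9
tool_pos: [0.5336, 0.1019, 0.1277]
tool_rot: [-2.548, 1.838, -0.0]
contact_force: [0.4, -0.1, -3.8]
opening: 0.0483
```

```bash
python3 - <<'E'
from fit import *
im0=viewer.get_image("scene"); print([(np.round(d["at"],1).tolist(),round(d["confidence"],2)) for d in nets.pinpoint("scene","weight_eye")])
x0,y0,k=275,165,8; cv2.imwrite("pics/ins2.png",cv2.resize(im0[y0:y0+75,x0:x0+80],None,fx=k,fy=k,interpolation=cv2.INTER_CUBIC))
E
```

```text
[([367.4, 177.3], 0.84), ([310.4, 207.5], 0.69)]
```

View pics/ins2.png

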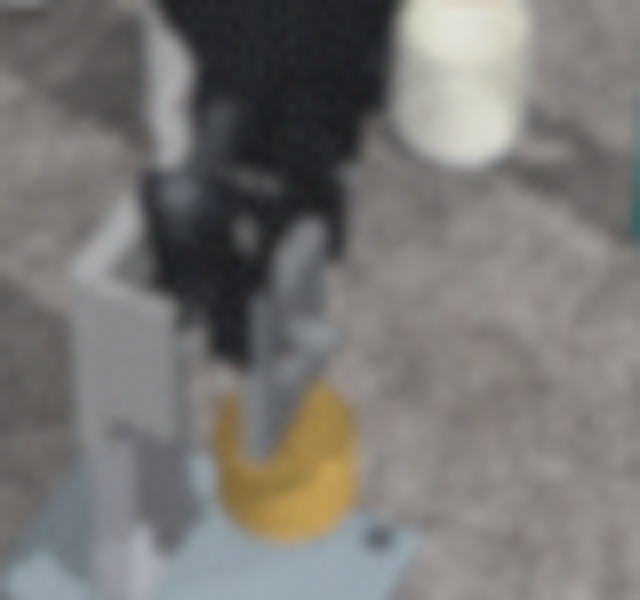

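The picture shows the peg tip sticking out through the hole at crop (315,335), so the eye is threaded. The arm still carries the weight, so I'll lower until the peg takes it.

Emit:
{"op": "step_arm", "data": {"moves": [[[0, 0, -0.1, 0], [0, 0, 0, 0], [0, 0, 0, 0], [0, 0, 0, 0]]]}}

```text
t: 9.33
tool_pos: [0.5339, 0.1019, 0.1272]
tool_rot: [-2.547, 1.838, -0.001]
contact_force: [-1.0, 0.0, -0.5]
opening: 0.0486
```

Emit:
{"op": "step_arm", "data": {"moves": [[[0, 0, -0.1, 0], [0, 0, 0, 0], [0, 0, 0, 0], [0, 0, 0, 0]]]}}

```text
t: 9.67
tool_pos: [0.534, 0.1019, 0.127]
tool_rot: [-2.547, 1.838, -0.001]
contact_force: [-2.9, -0.3, 5.5]
opening: 0.0487
```

Emit:
{"op": "step_arm", "data": {"moves": [[[0, 0, -0.1, 0], [0, 0, 0, 0], [0, 0, 0, 0], [0, 0, 0, 0]]]}}

```text
t: 10.0
tool_pos: [0.5341, 0.1019, 0.1269]
tool_rot: [-2.547, 1.838, -0.001]
contact_force: [-6.3, -0.3, 9.5]
opening: 0.0483
```

Emit:
{"op": "step_arm", "data": {"moves": [[[0, 0, 0.2, 0], [0, 0, 0, 0], [0, 0, 0, 0]]]}}

```text
t: 10.25
tool_pos: [0.5341, 0.1019, 0.1271]
tool_rot: [-2.547, 1.838, -0.001]
contact_force: [-1.3, 0.4, 2.3]
opening: 0.0491
```

Emit:
{"op": "step_arm", "data": {"moves": [[[0, 0, 0, 0], [0, 0, 0, 0], [0, 0, 0, 0], [0, 0, 0, 0], [0, 0, 0, 0], [0, 0, 0, 0], [0, 0, 0, 0], [0, 0, 0, 0]]], "grip": 0}}

```text
t: 10.92
tool_pos: [0.5336, 0.1019, 0.1267]
tool_rot: [-2.548, 1.838, -0.0]
contact_force: [-0.9, 1.3, 0.1]
opening: 0.0851
```

Emit:
{"op": "step_arm", "data": {"moves": [[[0, 0, 1, 0], [0, 0, 1.5, 0], [0, 0, 2, 0], [0, 0, 2, 0], [0, 0, 2, 0], [-2, -0.66, 1, 0], [-3, -1, 0, 0], [-1.5, -0.5, 0, 0], [0, 0, 0, 0], [0, 0, 0, 0]]]}}

```text
t: 11.75
tool_pos: [0.4689, 0.0802, 0.2227]
tool_rot: [-2.546, 1.838, -0.003]
contact_force: [0.6, -0.1, 0.5]
opening: 0.0857
```

Emit:
{"op": "step_arm", "data": {"moves": [[[0, 0, 0, 0], [0, 0, 0, 0], [0, 0, 0, 0], [0, 0, 0, 0], [0, 0, 0, 0], [0, 0, 0, 0]]], "grip": 0.75, "squeeze": 20}}

```text
t: 12.25
tool_pos: [0.4687, 0.0803, 0.2215]
tool_rot: [2.548, -1.838, -0.001]
contact_force: [-0.9, 0.5, -0.7]
opening: 0.0212
```

```bash
python3 - <<'E'
from fit import *
im0=viewer.get_image("scene"); print([(np.round(d["at"],1).tolist(),round(d["confidence"],2)) for d in nets.pinpoint("scene","weight_eye")])
o=readout.get_obs(); d=o["tool_pos"][:2]-(.516,.0963); c,s=np.cos(.32),np.sin(.32); print(o["tool_pos"],o["opening"],"rel",c*d[0]+s*d[1],-s*d[0]+c*d[1])
for a in (.01,.014,.018): print(a,proj("scene",(.516+c*a,.0963+s*a,.141)))
x0,y0,k=275,155,8; cv2.imwrite("pics/hung.png",cv2.resize(im0[y0:y0+75,x0:x0+80],None,fx=k,fy=k,interpolation=cv2.INTER_CUBIC))
E
```

```text
[([366.5, 178.8], 0.75), ([311.8, 208.0], 0.64)]
[0.46868324 0.08030119 0.22160715] 0.021086498018961675 rel -0.04994743439205612 -0.0003023715891241306
0.01 [312.5804185  209.05372467]
0.014 [311.16201039 208.56615748]
0.018 [309.74695138 208.07973838]
```

View pics/hung.png

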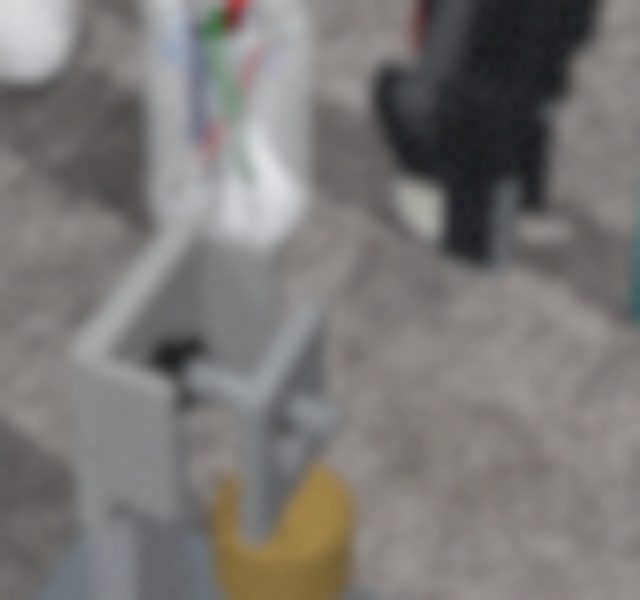

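Hung on the peg with the fingers clear. The fingers are 21 mm open, so I'll straddle the peg with them and push on the plate.

Emit:
{"op": "step_arm", "data": {"moves": [[[0, 0, -1.5, 0], [0, 0, -2, 0], [0, 0, -2, 0], [0, 0, -2, 0], [0, 0, -1.3, 0], [0, 0, 0, 0], [0, 0, 0, 0]]]}}

```text
t: 12.93
tool_pos: [0.4682, 0.0803, 0.1333]
tool_rot: [2.547, -1.838, -0.002]
contact_force: [-0.5, 0.2, 0.4]
opening: 0.0213
```

Emit:
{"op": "step_arm", "data": {"moves": [[[0.95, 0.32, 0, 0], [0.95, 0.32, 0, 0], [0.95, 0.32, 0, 0], [0.95, 0.32, 0, 0], [0, 0, 0, 0], [0, 0, 0, 0]]]}}

```text
t: 13.43
tool_pos: [0.5076, 0.0932, 0.1353]
tool_rot: [-2.547, 1.837, -0.003]
contact_force: [-0.1, 0.8, 0.0]
opening: 0.0215
```

Emit:
{"op": "step_arm", "data": {"moves": [[[0.48, 0.16, 0, 0], [0.48, 0.16, 0, 0], [0.48, 0.16, 0, 0], [0.48, 0.16, 0, 0], [0, 0, 0, 0], [0, 0, 0, 0]]]}}

```text
t: 13.93
tool_pos: [0.5261, 0.0996, 0.1336]
tool_rot: [-2.548, 1.838, -0.0]
contact_force: [-2.1, -1.3, 0.9]
opening: 0.0211
```

```bash
cat > rel.py <<'E'
from fit import *
o=readout.get_obs(); d=o["tool_pos"][:2]-(.516,.0963); c,s=np.cos(.32),np.sin(.32); print(o["t"],o["tool_pos"],o["opening"],"rel",c*d[0]+s*d[1],-s*d[0]+c*d[1],"F along",o["contact_force"][:2]@[c,s],o["contact_force"])
E
python3 rel.py
```

```text
13.9333 [0.52609548 0.09956175 0.13363957] 0.02105936728397459 rel 0.010609022880740414 -7.953627574293007e-05 F along -2.355157147526323 [-2.05695673 -1.27992296  0.8631347 ]
```

Emit:
{"op": "step_arm", "data": {"moves": [[[0.38, 0.125, 0, 0], [0.38, 0.125, 0, 0], [0.38, 0.125, 0, 0], [0.38, 0.125, 0, 0], [0.38, 0.125, 0, 0], [0, 0, 0, 0], [0, 0, 0, 0]]]}}

```text
t: 14.52
tool_pos: [0.5454, 0.1059, 0.1334]
tool_rot: [-2.547, 1.838, -0.001]
contact_force: [-0.2, 0.1, -0.1]
opening: 0.0211
```

```bash
python3 rel.py; python3 - <<'E'
from fit import *
im0=viewer.get_image("scene")
x0,y0,k=275,155,8; cv2.imwrite("pics/push.png",cv2.resize(im0[y0:y0+75,x0:x0+80],None,fx=k,fy=k,interpolation=cv2.INTER_CUBIC))
E
```

```text
14.5167 [0.54538198 0.10593915 0.13342534] 0.021131256089592647 rel 0.030922567783912534 -9.276658066185994e-05 F along -0.1355015277338599 [-0.17448671  0.09577446 -0.10779368]
```

View pics/push.png

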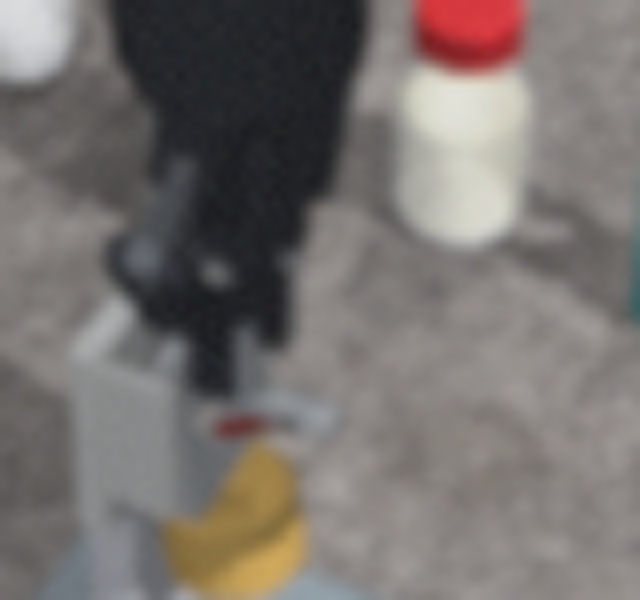

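The flap is lifted and red shows along the peg at crop (240,425). I'll keep pressing slowly.

Emit:
{"op": "step_arm", "data": {"moves": [[[0.285, 0.095, 0, 0], [0.285, 0.095, 0, 0], [0, 0, 0, 0], [0, 0, 0, 0], [0, 0, 0, 0]]]}}

```text
t: 14.98
tool_pos: [0.5505, 0.1077, 0.1337]
tool_rot: [-2.548, 1.838, -0.0]
contact_force: [-2.5, 0.4, 1.0]
opening: 0.0216
```

Emit:
{"op": "step_arm", "data": {"moves": [[[0.19, 0.063, 0, 0], [0, 0, 0, 0], [0, 0, 0, 0], [0, 0, 0, 0]]]}}

```text
t: 15.32
tool_pos: [0.5523, 0.1083, 0.1338]
tool_rot: [2.548, -1.838, -0.0]
contact_force: [-4.0, -0.9, 2.4]
opening: 0.0211
```

Emit:
{"op": "step_arm", "data": {"moves": [[[0.1, 0.03, 0, 0], [0, 0, 0, 0], [0, 0, 0, 0], [0, 0, 0, 0]]]}}

```text
t: 15.65
tool_pos: [0.5531, 0.1085, 0.1338]
tool_rot: [2.547, -1.838, -0.001]
contact_force: [-4.1, -0.9, 3.2]
opening: 0.0214
```

```bash
python3 rel.py; python3 - <<'E'
from fit import *
im0=viewer.get_image("scene")
x0,y0,k=275,155,8; cv2.imwrite("pics/push2.png",cv2.resize(im0[y0:y0+75,x0:x0+80],None,fx=k,fy=k,interpolation=cv2.INTER_CUBIC))
E
```

```text
15.65 [0.55312401 0.10853034 0.13380208] 0.021414383867186648 rel 0.039086684708397164 -6.850249018431655e-05 F along -4.188719740021405 [-4.11964009 -0.88442794  3.16205297]
```

View pics/push2.png

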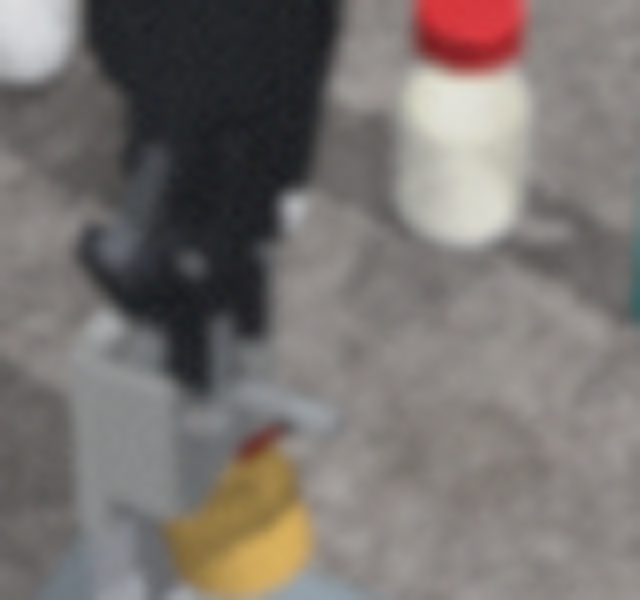

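The flap now slopes down, at crop (285,430) to (240,455). I'll press 1 mm more for margin, then back off straight and look again.

Emit:
{"op": "step_arm", "data": {"moves": [[[0.1, 0.03, 0, 0], [0, 0, 0, 0], [0, 0, 0, 0], [0, 0, 0, 0], [0, 0, 0, 0]]]}}

```text
t: 16.12
tool_pos: [0.5541, 0.1088, 0.1339]
tool_rot: [2.547, -1.838, -0.001]
contact_force: [-5.1, -0.1, 3.8]
opening: 0.0214
```

Emit:
{"op": "step_arm", "data": {"moves": [[[-0.3, -0.1, 0, 0], [-0.5, -0.165, 0, 0], [-0.95, -0.315, 0, 0], [-1.9, -0.63, 0, 0], [-1.9, -0.63, 0, 0], [-1.9, -0.63, 0, 0], [-1.9, -0.63, 0, 0], [0, 0, 2, 0], [0, 0, 3, 0], [0, 0, 3, 0]]]}}

```text
t: 16.95
tool_pos: [0.4594, 0.0776, 0.2132]
tool_rot: [2.547, -1.838, -0.002]
contact_force: [-0.1, -0.5, 0.1]
opening: 0.0216
```

Emit:
{"op": "step_arm", "data": {"moves": [[[-3, -4, 2, 0], [-3, -4, 0, 0], [0, -4, 0, 0], [0, -4, 0, 0], [0, -4, 0, 0], [0, -4, 0, 0], [0, 0, 0, 0], [0, 0, 0, 0], [0, 0, 0, 0], [0, 0, 0, 0]]]}}

```text
t: 17.78
tool_pos: [0.4127, -0.1455, 0.229]
tool_rot: [-2.549, 1.836, -0.001]
contact_force: [0.2, -0.9, 0.0]
opening: 0.0215
```

```bash
python3 rel.py; python3 - <<'E'
from fit import *
out=[]
for c,(x0,y0) in (("scene",(275,160)),("top",(262,155))):
    im0=viewer.get_image(c); out.append(cv2.resize(im0[y0:y0+75,x0:x0+50],None,fx=8,fy=8,interpolation=cv2.INTER_CUBIC))
    for n in("weight_eye","flap_end","peg_tip","tape_roll","petri_dish","red_cap_bottle"): print(c,n,[(np.round(d["at"],1).tolist(),round(d["confidence"],2)) for d in nets.pinpoint(c,n)])
    s=np.array([np.cos(.32),np.sin(.32),0]); P=np.array([.516,.0963,.15])
    for a in(.045,.048,.052): print(a,proj(c,P+s*a-[0,0,.009]).round(1))
    print("flap shut",proj(c,P+s*.035-[0,0,.029]).round(1))
cv2.imwrite("pics/end.png",np.hstack(out))
E
```

```text
17.7833 [ 0.41266496 -0.14549674  0.22904986] 0.021508554084533855 rel -0.1741504528122509 -0.19701628038391267 F along -0.09143967323162627 [ 0.20656955 -0.9140285   0.02177406]
scene weight_eye [([299.4, 207.2], 0.69), ([363.7, 177.9], 0.65)]
scene flap_end []
scene peg_tip [([317.3, 208.7], 0.98)]
scene tape_roll [([285.1, 324.9], 0.79)]
scene petri_dish [([356.6, 278.3], 0.78)]
scene red_cap_bottle [([333.3, 179.4], 0.58)]
0.045 [300.3 204.8]
0.048 [299.2 204.5]
0.052 [297.9 204. ]
flap shut [303.8 211.5]
top weight_eye [([292.1, 188.9], 0.77), ([413.0, 187.2], 0.66)]
top flap_end []
top peg_tip [([299.6, 205.8], 0.81)]
top tape_roll [([214.3, 264.1], 0.72)]
top petri_dish [([298.2, 279.1], 0.69)]
top red_cap_bottle [([397.5, 147.4], 0.55)]
0.045 [294.5 186.4]
0.048 [294.1 185.1]
0.052 [293.5 183.4]
flap shut [296.6 192.2]
```

The picture limit is reached, so I'll check the flap numerically from its red pixels.

```bash
python3 - <<'E'
from fit import *
s=np.array([np.cos(.32),np.sin(.32),0]); P=np.array([.516,.0963,.15])
def red(im,lab):
    h=cv2.cvtColor(im,cv2.COLOR_BGR2HSV); m=((h[...,0]<8)|(h[...,0]>172))&(h[...,1]>90)
    w=np.zeros_like(m); w[195:222,290:325]=1; m&=w; r,c=np.nonzero(m)
    if len(r)<3: print(lab,"few",len(r)); return
    q=np.c_[c,r]; v=np.linalg.svd(q-q.mean(0))[2][0]; print(lab,len(r),"mean",q.mean(0).round(1),"slope",(v[1]/v[0]).round(2),"ends",q[c.argmin()],q[c.argmax()])
red(cv2.imread("pics/scene0.png"),"start(shut)")
for i in range(3): red(viewer.get_image("scene"),"now")
for a in(0,.1,.2,.4,.87):
    b=np.deg2rad(55)-a; A=proj("scene",P+s*.014); B=proj("scene",P+s*(.014+.036*np.cos(b))-[0,0,.036*np.sin(b)]); print(a,A.round(1),B.round(1),((B-A)[1]/(B-A)[0]).round(2))
im=viewer.get_image("scene"); h=cv2.cvtColor(im,cv2.COLOR_BGR2HSV); m=(h[...,0]>12)&(h[...,0]<32)&(h[...,1]>110); w=np.zeros_like(m); w[205:245,285:330]=1; r,c=np.nonzero(m&w); print("brass seen",c.min(),c.max()+1,r.max()+1)
an=np.linspace(0,6.28,60)
for a in(.044,.047,.05,.054):
    E=P+s*a-[0,0,.078]; q=np.array([proj("scene",E+[.024*np.cos(t),.024*np.sin(t),z]) for t in an for z in(0,.038)])+.5; print(a,q[:,0].min().round(1),q[:,0].max().round(1),q[:,1].max().round(1))
E
```

```text
start(shut) 5 mean [306.4 210.2] slope -0.71 ends [305 211] [308 209]
now 5 mean [306.6 209.8] slope -0.71 ends [305 211] [308 209]
now 5 mean [306.6 209.8] slope -0.71 ends [305 211] [308 209]
now 4 mean [306.5 210. ] slope -0.62 ends [305 211] [308 209]
0 [311.2 206.1] [304.  211.6] -0.77
0.1 [311.2 206.1] [303.  210.7] -0.57
0.2 [311.2 206.1] [302.1 209.7] -0.4
0.4 [311.2 206.1] [300.5 207.7] -0.15
0.87 [311.2 206.1] [298.6 202.6] 0.27
brass seen 296 312 229
0.044 292.2 310.4 230.3
0.047 291.2 309.4 229.9
0.05 290.1 308.4 229.5
0.054 288.8 307.1 229.0
```

The flap's red pixels match the shut state at the start, and the brass sits behind it. I'm handing in.

```bash
python3 -c "
from station import ctrl; print(ctrl.finish_job())"
```

```text
the job is handed in; nothing more can be done
None
```

The brass weight is hanging on the peg inside the guard, and the red flap appears shut in front of it. I handed the job in at about 18 s on the robot's clock; no verdict was reported.

I gripped the weight by the flat sides of its eye plate, threaded the eye about 18 mm onto the peg and let it hang. I then pushed it back with the fingers either side of the peg until it pressed about 5 N into the buffer, and withdrew.

**Last checks:**
- **Flap:** its red pixels have the same position and slope as at the start when it was shut (mean 306.6, 209.8 against 306.4, 210.2; slope -0.71 both times).
- **Weight:** its right edge, the clearest one since the guard may hide part of the left, puts the eye about 42 to 44 mm behind the peg tip, within the 36 to 60 mm allowed.
- **Robot:** the arm is about 26 cm from the stand, and the contact force reads about zero.
- **Bottle, dish and tape roll:** the arm was never lowered near them. The networks find all three within about 5 pixels of where they were, which is about their own scatter.

**Checks that failed or disagreed:**
- The networks did not find `flap_end` in either view.
- The network's eye points came out 2 to 4 pixels lower in the image than my model predicts.
- I had used all 12 picture views, so the final state is confirmed by pixel measurements only, not by eye.

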